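Turn the chopper bowl until it drops home on its base

ROBOT

A 7-joint arm with a two-finger parallel gripper is mounted at the origin on a cart in front of the work surface, level with it; the furniture and walls round the work are solid. World frame = base frame: x ahead of the robot, y to its left, z up, the work surface at z = 0. Lengths are in m, angles in rad, forces in N, time in s.
With the tool pointing down it reaches from about 0.425 to 0.925 m from the base axis. Payload 6.8 kg.
Tool frame: the origin (TCP) lies midway between the tips of the shut fingers; the grasp point (between the pads) lies 19 mm behind it (r.grip_point_offset is the distance from the TCP to the grasp point, in m); z points along the fingers, y is the direction in which the jaws open and shut (so a half turn about z gives the same grasp; the last joint's range is limited). The gripper opens to 85 mm and grips with 20 to 120 N. Pads are 22 mm wide; open, the fingers measure 114 mm over their backs; the gripper's body (76 mm by 85 mm) begins 54 mm behind the grasp point. The pads swing forward as they close: fully open they stand 13 mm farther back than shut.
Start: joints at [1.102, 0.477, 0.022, 1.555, -0.011, 1.109, -0.083], TCP at [0.238, -0.632, 0.231] pointing down, gripper open.
Joint ranges: [-2.96, 2.96], [-0.34, 2.1], [-1.41, 1.46], [0.24, 2.44], [-1.37, 4.51], [0.17, 1.92], [-2.96, 2.96]. Speed limits (rad/s): [2.39, 2.39, 3.14, 3.14, 3.14, 3.14, 3.14].

INTERFACE

Orientations are given as a rotation vector (axis times angle).
In Python, from bench import r, grab_frame, camera_params gives the robot as it stands.
- The arm moves only by the tool carry_out, never from a script. Its argument "motion" is text: rows parted by semicolons, each of 5 numbers parted by spaces: the closure, from 0 (fully open) to 1 (shut), then the shift along the tool's x, y, z in mm, then the turn about the tool's z in rad. In form: fingers dx dy dz twist; .... A call has exactly 8 rows; each row shifts and turns the commanded pose from where the row before left it, along the tool's axes as they then stand; what a row does not reach is not made up. A row lasts 1/8 s, in which the tool goes at most 62.5 mm and 10.7 degrees, less where a joint would pass 70% of its speed; a pose out of reach is approached as far as the arm can. A call with a gripper value outside its range is refused whole. The fingers move at their own pace and stop on an object; "newtons" is the grip in N (left out, the last holds). Time passes only in rows, so rows that do not move let the fingers close, or fill a call up. It gives the time, the measured TCP pose, the force and the opening at its end, in the units of the state.
- r.get_obs(): the state, without advancing time (a new reading comes with each control period).
- grab_frame(name): name is "scene" or "top" or "wrist"; returns the picture (420x560x3 uint8, red, green, blue); there is no depth.
- camera_params(name): a dict with "fx", "fy", "cx", "cy" (pixels), "k1" (the pictures are not rectified: a ray, as slopes to the right and down, at radius r is drawn at 1 + k1 r^2 times it, then the intrinsics apply), "eye" and "attitude" of the camera in the world. Camera axes: x right, y down, z forward; pixel columns grow to the right and rows downward; lengths in m; the calibration is good to about 2 mm. A picture is of the moment at which its call begins: read the wrist's pose just before it. camera_params takes no time and is no camera call; for the wrist camera it gives the pose at the moment of the call.
- r.hand_in(): hands the job in, once; it reports no verdict.
The state is a dict: "clock": time; "joints": joint angles; "qvel": joint speeds; "tau": joint torques, N m; "tcp_pos": TCP position; "orientation": TCP orientation; "contact_force": force on the tool from outside, world axes, zero at the start; "moment": the same for the moment, N m; "grip_width": finger opening in m.
Only numpy, scipy, OpenCV 4.12 (cv2) and the standard library are available. Lean on these libraries where they do the work, as an engineer would, in place of code of your own. Each camera call takes 0.05 s, during which the arm holds its last target.

TASK

The food chopper's white bowl was put on its grey base at the wrong angle, so its feet ride on top of the notched seat ring hidden underneath. Push the bowl round by its black handle, either way and without lifting it off, until its feet drop into the notches and it sits fully down on the base. Stop turning as soon as it drops in, do not force it, let go of it, and leave the things around it where they are.

Things in the scene. Friction and masses are not known exactly. Their poses are not given: they have to be found in the camera images.
- bowl: White round open bowl, 153 mm across, 75 mm tall, loose, 0.5 to 0.8 kg, with a black hub and two blades inside. Origin: centre of its floor's underside, z up, on its turning axis: 50 mm above the worktop when fully home, 59 mm while its feet ride on the seat ring. A 9 mm skirt below the floor hides the feet. Its black handle stands out along its own -x.
- handle_bar (a point): Mid-height of the upright round bar of the bowl's black loop handle: 16 mm thick, centre line 108 mm from the bowl's axis, 43 mm above the bowl's origin; two level 16 mm bars at 22 and 64 mm join it to the bowl (handle spans 14 to 72 mm). Pushed sideways along the circle round the axis it turns the bowl against about 1 to 3 N. Over 50 N from the fingers is forcing.
- bowl_feet (a point): Point on the bowl's axis level with the ends of its three round feet: 16 mm thick, 9 mm long, 50 mm from the axis, 120 degrees apart, one below the handle. When they meet the notches the bowl drops 9 mm by its own weight; then it turns only about 3 degrees either way and the handle feels rigid.
- chopper_base: Grey round motor base with a black dial on its front (-x), fixed, 180 mm across at the foot. Origin: centre of its underside, on the worktop; the bowl turns about the vertical through it, on a post inside the bowl's hub (1.5 mm play). Its collar round the bowl's foot, 172 mm across, ends 60 mm above the worktop; the handle bar hangs outside it.
- seat (a point): Centre of the hidden fixed seat ring's top, on the base's axis, 50 mm above the worktop. The ring has three notches 21 mm wide, 120 degrees apart. Their angle is hidden and is not tied to the base's angle; turning the bowl either way meets them after 15 to 105 degrees.
- tea_box: Dark tea carton, 59 x 102 x 72 mm, loose bystander, origin at the centre of its underside.
- green_mug: Green mug, 90 x 118 x 92 mm, loose bystander, origin at the centre of its underside.
- salt_shaker: Glass salt shaker with grey top, 44 mm across, 90 mm tall, loose bystander, origin at the centre of its underside.
- red_tin: Red round tin with white lid, 72 mm across, 94 mm tall, loose bystander, origin at the centre of its underside.
There are look-alikes about, which are no part of the job. Leave any brown look-alike of the chopper_base alone.

How it is judged:
At the end, for the whole second after the job is handed in: The bowl's origin is 46 to 53 mm above the underside of the base (home is 50, riding is 59), within 5 mm of the base's axis, level within 0.04 rad and at rest (z of bowl in the frame of chopper_base between 0.046 and 0.053 m and horizontal distance between bowl and chopper_base below 0.005 m and angle between bowl's own z axis and vertical below 0.04 rad and linear speed of bowl below 0.02 m/s); the robot touches nothing.
It fails at once if the bowl is forced: more than 50 N between fingers and bowl (contact force between the fingers and bowl above 50 N).
It fails at once if the bowl is lifted off (more than 15 mm above where it rides) or tipped by more than 0.2 rad (z of bowl in the frame of chopper_base above 0.074 m or angle between bowl's own z axis and vertical above 0.2 rad).
It fails at once if a bystander is moved by more than 25 mm (distance of any of tea_box, green_mug, salt_shaker, red_tin from where it was at the start of the episode above 0.025 m).
It also fails if it takes over 40 s, if anything falls off the work surface, if the arm or the gripper's body presses on something with over 40 N, if the wrist force passes 120 N, or if a joint passes its speed limit or range.

## Working session

There is one attempt and no reset: what is moved stays moved. The work goes in short steps, Python scripts to look and compute and a tool call to move; the robot and the scene stay as the last step left them, time stands still between calls to the robot, and variables do not carry over. Pictures are saved under pics/ and viewed, and the job is handed in when it is done.

Besides the shell and the picture viewer there is one more tool, called after "Request:" in YAML: its name, and indented under it one key for each argument. carry_out: Moves the arm, as the interface text tells. Its arguments: {"type":"object","properties":{"motion":{"type":"string"},"newtons":{"type":"number"}},"required":["motion"]}

```bash
mkdir -p pics; ls
python3 - <<'E'
from bench import r, grab_frame, camera_params
import cv2
o=r.get_obs(); print({k:(v if not hasattr(v,'round') else v) for k,v in o.items()})
for n in ("scene","top"):
    im=grab_frame(n); cv2.imwrite(f"pics/{n}0.png",im[:,:,::-1]); print(n,camera_params(n))
E
```

```text
pics
{'clock': 0.0, 'joints': array([ 1.10190458,  0.47780533,  0.02230966,  1.55645941, -0.01149186,
        1.10930381, -0.08308208]), 'qvel': array([-0.00022232, -0.00070923,  0.00184747,  0.00098598,  0.00064044,
       -0.00016717, -0.00073525]), 'tau': array([ 8.20385485e-04, -5.96439207e+01,  1.60770804e+00, -2.81196213e+01,
        1.23272126e-02,  9.26942274e-03,  3.08589608e-05]), 'tcp_pos': array([ 0.23807431, -0.63098077,  0.23031827]), 'orientation': array([-3.08883255e+00, -5.63448142e-01,  7.22092157e-04]), 'contact_force': array([-0.60857014,  0.19808809,  0.4382594 ]), 'moment': array([-0.02421395,  0.0277609 , -0.01649544]), 'grip_width': 0.08546769987152784}
scene {'fx': 431.83529637072434, 'fy': 431.83529637072434, 'cx': 277.563220825192, 'cy': 214.16359162255753, 'k1': -0.0682773768431036, 'eye': array([-0.06617159,  0.59712821,  1.00436613]), 'attitude': array([-1.24336351,  2.34977408, -0.89508021])}
top {'fx': 523.7334671790179, 'fy': 523.7334671790179, 'cx': 276.8890712385696, 'cy': 213.84920149461556, 'k1': -0.13907446208614552, 'eye': array([0.48130614, 0.15377594, 1.44941826]), 'attitude': array([-2.15228375,  2.1830037 , -0.08817008])}
```

View pics/scene0.png

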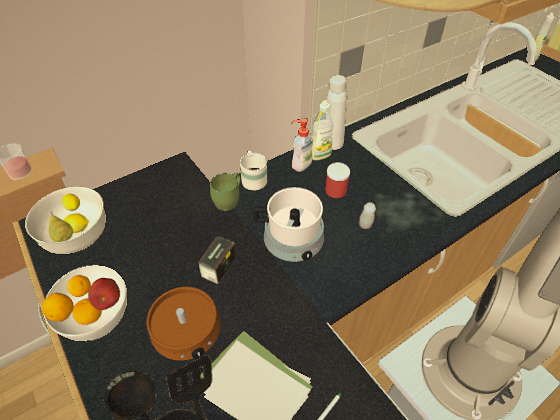

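View pics/top0.png

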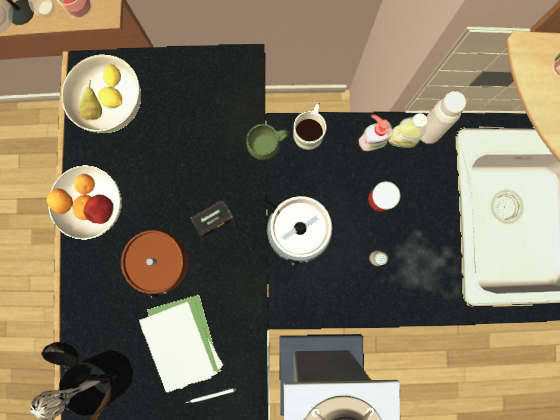

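Scene view: the white bowl on its grey base is at (294,218), with its handle at the left (258,216). In the top view the bowl is at (300,226), with the handle near (272,206). The brown round thing at scene (183,322) / top (153,262) is the brown look-alike, so I leave it alone. The grey base with the white bowl fits the description. I'll confirm that in a crop and measure.

```bash
cat > h.py <<'E'
import numpy as np, cv2
from scipy.spatial.transform import Rotation as R
def undist(c,u,v):
    d=np.array([(u-c['cx'])/c['fx'],(v-c['cy'])/c['fy']]); s=d.copy()
    for _ in range(20): s=d/(1+c['k1']*(s@s))
    return s
def ray(c,u,v):
    s=undist(c,u,v); return R.from_rotvec(c['attitude']).apply([s[0],s[1],1.])
def onz(c,u,v,z):
    d=ray(c,u,v); e=np.asarray(c['eye']); return e+d*(z-e[2])/d[2]
def proj(c,p):
    q=R.from_rotvec(c['attitude']).inv().apply(np.asarray(p)-c['eye']); s=q[:2]/q[2]; s=s*(1+c['k1']*(s@s))
    return np.array([c['cx']+c['fx']*s[0],c['cy']+c['fy']*s[1]])
E
python3 - <<'E'
from bench import camera_params
from h import *
a=cv2.imread('pics/scene0.png'); b=cv2.imread('pics/top0.png')
A=cv2.resize(a[160:280,195:345],None,fx=5,fy=5,interpolation=cv2.INTER_CUBIC)[:600,:400*2]
B=cv2.resize(b[170:290,230:370],None,fx=5,fy=5,interpolation=cv2.INTER_CUBIC)
cv2.imwrite('pics/cA.png',A);cv2.imwrite('pics/cB.png',B)
t=camera_params('top');s=camera_params('scene')
print(proj(t,[0,0,0]),proj(s,[0,0,0]))
# white rim in top
hsv=cv2.cvtColor(b,cv2.COLOR_BGR2HSV)
m=((hsv[...,1]<60)&(hsv[...,2]>170)).astype(np.uint8); w=np.zeros_like(m); w[180:275,255:345]=1; m*=w
cs,_=cv2.findContours(m,cv2.RETR_EXTERNAL,cv2.CHAIN_APPROX_NONE); c=max(cs,key=cv2.contourArea)
e=cv2.fitEllipse(cv2.convexHull(c)); print(e); print(onz(t,*e[0],.134))
for n,u,v,z in [('mug',265,140,.05),('tea',211,217,.072),('salt',379,258,.09),('tin',386,196,.094),('cream',310,130,.09),('edgeL',268,290,0)]:
    print(n,onz(t,u,v,z).round(3))
E
```

```text
[342.05203317 436.78387268] [469.17238123 371.83727171]
((300.07586669921875, 227.03289794921875), (61.84502029418945, 62.48805618286133), 108.85657501220703)
[0.5705935  0.11111762 0.134     ]
mug [0.816 0.2   0.05 ]
tea [0.605 0.344 0.072]
salt [ 0.49  -0.094  0.09 ]
tin [ 0.651 -0.117  0.094]
cream [0.831 0.079 0.09 ]
edgeL [0.407 0.198 0.   ]
```

View pics/cA.png

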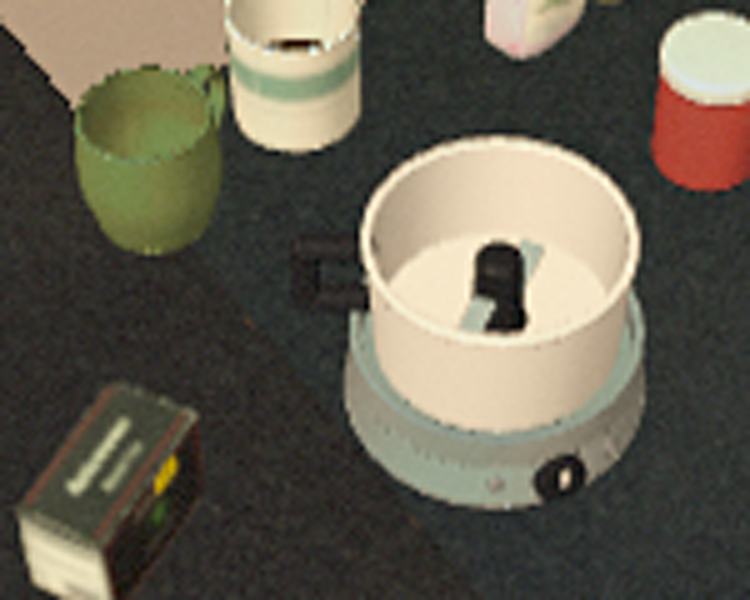

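View pics/cB.png

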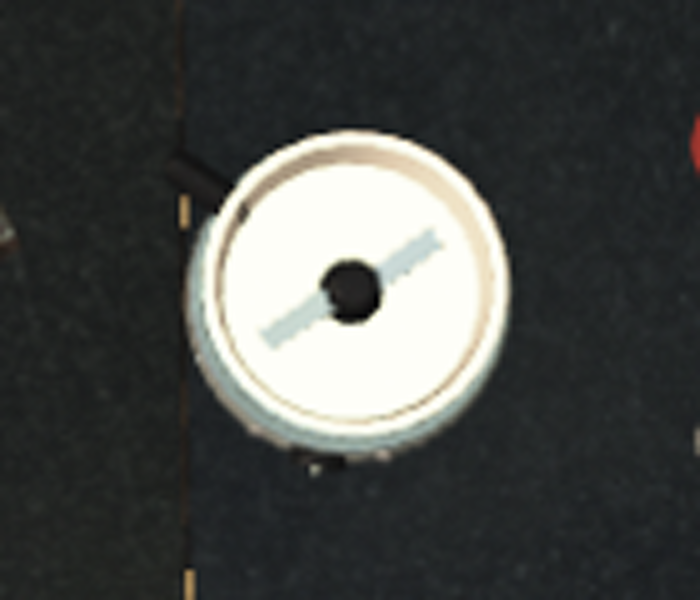

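```bash
python3 - <<'E'
from bench import camera_params
from h import *
a=cv2.imread('pics/scene0.png'); b=cv2.imread('pics/top0.png')
t=camera_params('top');s=camera_params('scene')
c=np.array([.5706,.1111,.134])
# scene rim check
hsv=cv2.cvtColor(a,cv2.COLOR_BGR2HSV)
for z in [.134]:
  # rim outer extremes in the scene
  for u,v in [(267,207),(323,208),(295,187.5)]: p=onz(s,u,v,z); print('rim',p.round(4),np.hypot(*(p-c)[:2]).round(4))
p=onz(t,266.5,204.5,.128); print(p, np.hypot(*(p-c)[:2]), np.degrees(np.arctan2(*(p-c)[1::-1])))
p=onz(s,257,215,.102); print(p, np.hypot(*(p-c)[:2]), np.degrees(np.arctan2(*(p-c)[1::-1])))
for ang in [20,25,30,35,40,45,50,60,]+[80]:
  A=np.radians(ang); q=[c[0]+.108*np.cos(A),c[1]+.108*np.sin(A),.102]; print(ang,proj(s,q).round(1),proj(t,q[:2]+[.13]).round(1))
E
python3 - <<'E'
import cv2
b=cv2.imread('pics/top0.png')[190:230,250:290]
import numpy as np
B=cv2.resize(np.clip(b.astype(float)*3,0,255).astype('uint8'),None,fx=14,fy=14,interpolation=cv2.INTER_NEAREST);cv2.imwrite('pics/hB.png',B)
E
```

```text
rim [0.6154 0.1708 0.134 ] 0.0746
rim [0.526  0.0461 0.134 ] 0.0788
rim [0.6338 0.063  0.134 ] 0.0794
[0.62956965 0.19513833 0.128     ] 0.10266381815560421 54.94268180959483
[0.63077217 0.19492795 0.102     ] 0.10318825448321457 54.329002611831015
20 [263.  199.3] [284.8 187.5]
25 [261.2 201.3] [281.4 189. ]
30 [259.6 203.4] [278.1 190.7]
35 [258.2 205.6] [275.  192.7]
40 [257. 208.] [272.1 195. ]
45 [256.2 210.3] [269.4 197.6]
50 [255.6 212.8] [266.9 200.3]
60 [255.2 217.8] [262.8 206.4]
80 [258.2 227.9] [257.8 220.3]
```

View pics/hB.png

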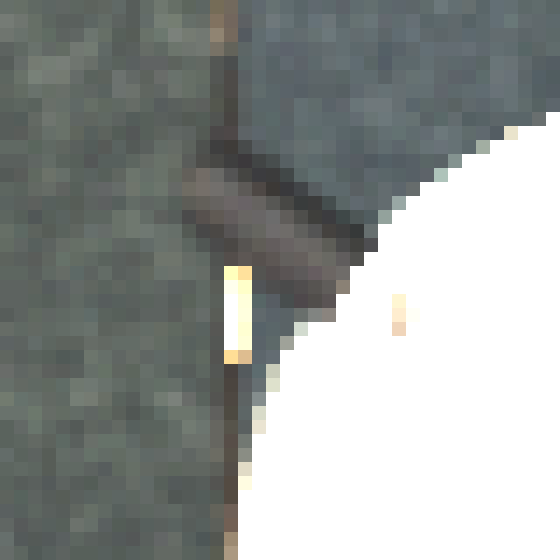

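The handle bar is seen at about (265,204) in the top view and (257,215) in the scene view. Both give roughly 55° from the bowl centre (0.571, 0.110). I'll use a shut fist on the handle's counter-clockwise side and push clockwise with the tool's -x face. That direction suits joint 7 best. First I compute the approach.

```bash
cat > plan.py <<'E'
import sys
from bench import r
from h import *
def plan(tx,ty,tz,psi,n,cl=1):
    o=r.get_obs(); M=R.from_rotvec(o['orientation']).as_matrix(); p=o['tcp_pos']
    ps0=np.arctan2(M[1,0],M[0,0]); d=(np.radians(psi)-ps0+np.pi)%(2*np.pi)-np.pi
    print('t',o['clock'],'p',p.round(4),'psi',np.degrees(ps0).round(1),'tilt',M[2,2].round(4),'F',o['contact_force'].round(1),'j7',o['joints'][6].round(2))
    D=(np.array([tx,ty,tz])-p)/n; a=ps0; out=[]
    for i in range(n):
        x=np.array([np.cos(a),np.sin(a)]); y=np.array([np.sin(a),-np.cos(a)])
        out.append(f"{cl} {D[:2]@x*1e3:.1f} {D[:2]@y*1e3:.1f} {-D[2]*1e3:.1f} {-d/n:.3f}"); a+=d/n
    for k in range(0,n,8): print('; '.join(out[k:k+8]))
if __name__=='__main__': plan(*map(float,sys.argv[1:5]),int(sys.argv[5]))
E
python3 plan.py .608 .217 .25 145 20
```

```text
t 0.1 p [ 0.2381 -0.6311  0.2304] psi 20.7 tilt -1.0 F [ 0.5 -0.3  0.7] j7 -0.08
1 32.3 -33.1 -1.0 -0.108; 1 35.7 -29.5 -1.0 -0.108; 1 38.7 -25.4 -1.0 -0.108; 1 41.2 -21.1 -1.0 -0.108; 1 43.2 -16.5 -1.0 -0.108; 1 44.8 -11.7 -1.0 -0.108; 1 45.8 -6.8 -1.0 -0.108; 1 46.2 -1.8 -1.0 -0.108
1 46.2 3.2 -1.0 -0.108; 1 45.5 8.2 -1.0 -0.108; 1 44.4 13.1 -1.0 -0.108; 1 42.7 17.8 -1.0 -0.108; 1 40.5 22.3 -1.0 -0.108; 1 37.9 26.6 -1.0 -0.108; 1 34.8 30.5 -1.0 -0.108; 1 31.3 34.1 -1.0 -0.108
1 27.4 37.3 -1.0 -0.108; 1 23.2 40.0 -1.0 -0.108; 1 18.7 42.3 -1.0 -0.108; 1 14.0 44.1 -1.0 -0.108
```

Request:
carry_out:
  motion: "1 32 -33 -3 -0.108; 1 36 -30 -3 -0.108; 1 39 -25 -3 -0.108; 1 41 -21 -3 -0.108; 1 43 -17 -3 -0.108; 1 45 -12 -3 -0.108; 1 46 -7 -3 -0.108; 1 46 -2 -3 -0.108"
  newtons: 40

```text
clock: 1.1
tcp_pos: [0.3865, -0.2902, 0.2552]
orientation: [-2.567, -1.81, 0.0]
contact_force: [1.9, -0.1, 0.5]
grip_width: -0.0002
```

Request:
carry_out:
  motion: "1 46 3 0 -0.108; 1 46 8 0 -0.108; 1 44 13 0 -0.108; 1 43 18 0 -0.108; 1 40 22 0 -0.108; 1 38 27 0 -0.108; 1 35 30 0 -0.108; 1 31 34 0 -0.108"

```text
clock: 2.1
tcp_pos: [0.5358, 0.0475, 0.2551]
orientation: [-1.574, -2.719, 0.001]
contact_force: [0.3, -0.7, -0.8]
grip_width: 0.0
```

```bash
python3 plan.py .608 .217 .2 145 8
```

```text
t 2.1 p [0.5358 0.0475 0.2551] psi 119.9 tilt -1.0 F [ 0.3 -0.7 -0.8] j7 0.14
1 13.9 18.4 6.9 -0.055; 1 12.8 19.1 6.9 -0.055; 1 11.8 19.8 6.9 -0.055; 1 10.7 20.4 6.9 -0.055; 1 9.5 21.0 6.9 -0.055; 1 8.4 21.4 6.9 -0.055; 1 7.2 21.9 6.9 -0.055; 1 6.0 22.2 6.9 -0.055
```

Request:
carry_out:
  motion: "1 14 18 5 -0.055; 1 13 19 5 -0.055; 1 12 20 5 -0.055; 1 11 20 5 -0.055; 1 9.5 21 5 -0.055; 1 8 21.5 5 -0.055; 1 7 22 5 -0.055; 1 6 22 5 -0.055"

```text
clock: 3.1
tcp_pos: [0.6083, 0.2169, 0.2149]
orientation: [-0.942, -2.997, -0.0]
contact_force: [0.6, 0.3, 0.4]
grip_width: -0.0002
```

```bash
python3 plan.py .608 .217 .09 145 8
python3 - <<'E'
from bench import *
import cv2,numpy as np
a=grab_frame('scene')[:,:,::-1];b=grab_frame('top')[:,:,::-1]
cv2.imwrite('pics/s1.png',a);cv2.imwrite('pics/t1.png',b)
f=lambda im,x,y:cv2.resize(im[y:y+100,x:x+100],None,fx=4,fy=4,interpolation=cv2.INTER_CUBIC)
c=np.hstack([f(a,230,150),f(b,240,170)]);cv2.imwrite('pics/c1.png',np.clip(c.astype(float)*1.8,0,255).astype('uint8'))
E
```

```text
t 3.1 p [0.6083 0.2169 0.2149] psi 145.1 tilt -1.0 F [0.6 0.3 0.4] j7 0.22
1 0.0 -0.0 15.6 0.000; 1 0.0 -0.0 15.6 0.000; 1 0.0 -0.0 15.6 0.000; 1 0.0 -0.0 15.6 0.000; 1 0.0 -0.0 15.6 0.000; 1 0.0 -0.0 15.6 0.000; 1 0.0 -0.0 15.6 0.000; 1 0.0 -0.0 15.6 0.000
```

View pics/c1.png

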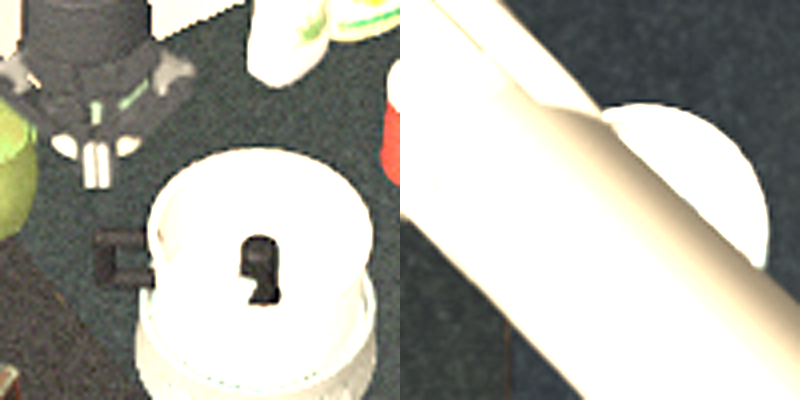

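The left crop (scene) shows the shut fingertips at about (254,197), above the handle loop at (254,214). In the top crop the arm covers the handle, so I'll watch for the drop in the scene view. Going down now.

Request:
carry_out:
  motion: "1 0 0 16 0; 1 0 0 16 0; 1 0 0 16 0; 1 0 0 16 0; 1 0 0 16 0; 1 0 0 16 0; 1 0 0 16 0; 1 0 0 12 0"

```text
clock: 4.2
tcp_pos: [0.6074, 0.2154, 0.0901]
orientation: [-0.947, -2.995, 0.001]
contact_force: [0.2, -0.5, 0.4]
grip_width: -0.0001
```

```bash
cat > look.py <<'E'
import sys
from bench import *
from h import *
o=r.get_obs(); M=R.from_rotvec(o['orientation']).as_matrix(); psi=np.degrees(np.arctan2(M[1,0],M[0,0]))
c=np.array([.5706,.1095]); d=o['tcp_pos'][:2]-c
print('t',round(o['clock'],2),'p',o['tcp_pos'].round(4),'psi',psi.round(1),'rad',np.hypot(*d).round(4),'phi',np.degrees(np.arctan2(d[1],d[0])).round(1),'F',o['contact_force'].round(1),'j',o['joints'].round(2))
n=sys.argv[1]; a=grab_frame('scene')[:,:,::-1].copy(); cv2.imwrite(f'pics/s{n}.png',a)
# rim front edge / base: vertical shift of bowl patch (interior+rim right side) vs reference
ref=cv2.imread('pics/scene0.png')
def sh(x0,y0,x1,y1):
    t=cv2.cvtColor(ref[y0:y1,x0:x1],cv2.COLOR_BGR2GRAY); g=cv2.cvtColor(a[y0-12:y1+12,x0-6:x1+6],cv2.COLOR_BGR2GRAY)
    s=cv2.matchTemplate(g,t,cv2.TM_CCOEFF_NORMED); _,m,_,l=cv2.minMaxLoc(s); return (l[0]-6,l[1]-12,round(m,3))
print('rim right shift',sh(308,205,330,232),'rim back',sh(285,180,318,200),'bowl foot front',sh(280,225,315,250))
f=cv2.resize(a[165:265,220:345],None,fx=5,fy=5,interpolation=cv2.INTER_CUBIC); cv2.imwrite(f'pics/c{n}.png',f)
E
python3 look.py 2
```

```text
t 4.2 p [0.6074 0.2154 0.0901] psi 144.9 rad 0.1121 phi 70.8 F [ 0.2 -0.5  0.4] j [ 0.02  0.67 -0.65  1.71  0.49  0.93  0.13]
rim right shift (0, 0, 0.999) rim back (0, 0, 0.999) bowl foot front (0, 0, 0.997)
```

View pics/c2.png

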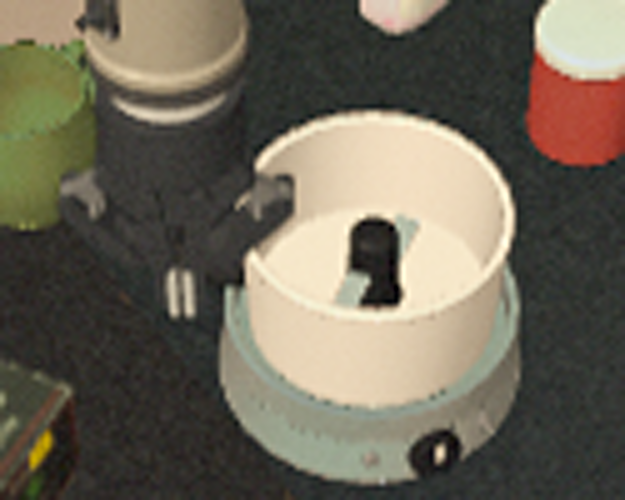

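Request:
carry_out:
  motion: "1 -4 0 0 0; 1 -4 0 0 0; 1 -3 0 0 0; 1 -3 0.5 0 0.028; 1 -3 0.5 0 0.028; 1 -3 0.5 0 0.028; 1 -3 0.5 0 0.028; 1 -3 0.5 0 0.028"

```text
clock: 5.25
tcp_pos: [0.6301, 0.2018, 0.0913]
orientation: [1.158, 2.921, 0.0]
contact_force: [-0.8, 1.2, 1.5]
grip_width: -0.0
```

```bash
python3 look.py 3
```

```text
t 5.25 p [0.6301 0.2018 0.0913] psi 136.8 rad 0.1098 phi 57.2 F [-0.8  1.2  1.5] j [ 0.02  0.68 -0.61  1.67  0.46  0.94  0.05]
rim right shift (0, 0, 0.997) rim back (1, 0, 0.99) bowl foot front (0, 0, 0.955)
```

View pics/c3.png

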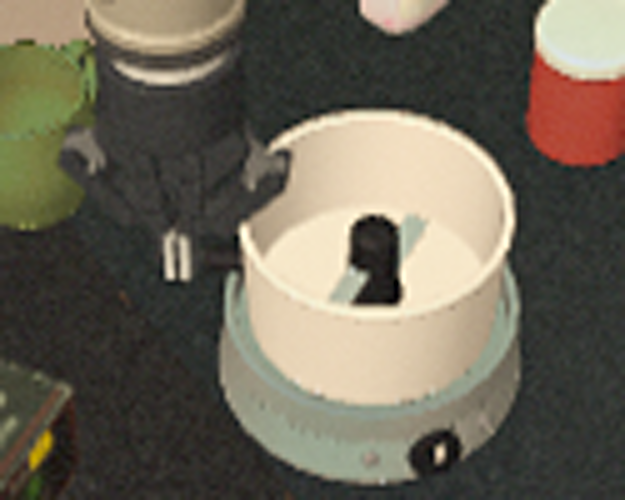

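Contact is made with about 1.5 N, and the bowl has turned roughly 8° with no drop. Continuing in steps of about 7°.

Request:
carry_out:
  motion: "1 -1.8 0.3 0 0.016; 1 -1.8 0.3 0 0.016; 1 -1.8 0.3 0 0.016; 1 -1.8 0.3 0 0.016; 1 -1.8 0.3 0 0.016; 1 -1.8 0.3 0 0.016; 1 -1.8 0.3 0 0.016; 1 -1.8 0.3 0 0.016"

```text
clock: 6.3
tcp_pos: [0.6416, 0.1929, 0.0912]
orientation: [-1.341, -2.841, 0.0]
contact_force: [-2.4, 0.8, -0.9]
grip_width: 0.0002
```

```bash
python3 look.py 4
```

```text
t 6.3 p [0.6416 0.1929 0.0912] psi 129.5 rad 0.1096 phi 49.6 F [-2.4  0.8 -0.9] j [ 0.01  0.69 -0.58  1.65  0.44  0.94 -0.04]
rim right shift (0, 0, 0.995) rim back (1, 0, 0.992) bowl foot front (0, 0, 0.953)
```

Request:
carry_out:
  motion: "1 -1.5 0.25 0 0.014; 1 -1.5 0.25 0 0.014; 1 -1.5 0.25 0 0.014; 1 -1.5 0.25 0 0.014; 1 -1.5 0.25 0 0.014; 1 -1.5 0.25 0 0.014; 1 -1.5 0.25 0 0.014; 1 -1.5 0.25 0 0.014"

```text
clock: 7.35
tcp_pos: [0.6505, 0.1849, 0.0914]
orientation: [-1.497, -2.762, -0.001]
contact_force: [-0.8, 1.7, -1.2]
grip_width: 0.0002
```

```bash
python3 look.py 5
```

```text
t 7.35 p [0.6505 0.1849 0.0914] psi 123.1 rad 0.1098 phi 43.3 F [-0.8  1.7 -1.2] j [ 0.01  0.69 -0.55  1.63  0.42  0.94 -0.12]
rim right shift (0, 0, 0.994) rim back (1, 0, 0.992) bowl foot front (0, 0, 0.947)
```

Request:
carry_out:
  motion: "1 -1.5 0.25 0 0.014; 1 -1.5 0.25 0 0.014; 1 -1.5 0.25 0 0.014; 1 -1.5 0.25 0 0.014; 1 -1.5 0.25 0 0.014; 1 -1.5 0.25 0 0.014; 1 -1.5 0.25 0 0.014; 1 -1.5 0.25 0 0.014"

```text
clock: 8.4
tcp_pos: [0.6583, 0.1751, 0.0913]
orientation: [1.65, 2.673, -0.0]
contact_force: [0.3, 1.4, -1.1]
grip_width: 0.0
```

```bash
python3 look.py 6
```

```text
t 8.4 p [0.6583 0.1751 0.0913] psi 116.6 rad 0.1096 phi 36.8 F [ 0.3  1.4 -1.1] j [ 0.    0.69 -0.52  1.62  0.4   0.94 -0.2 ]
rim right shift (0, 0, 0.988) rim back (1, 0, 0.994) bowl foot front (0, 0, 0.952)
```

View pics/c6.png

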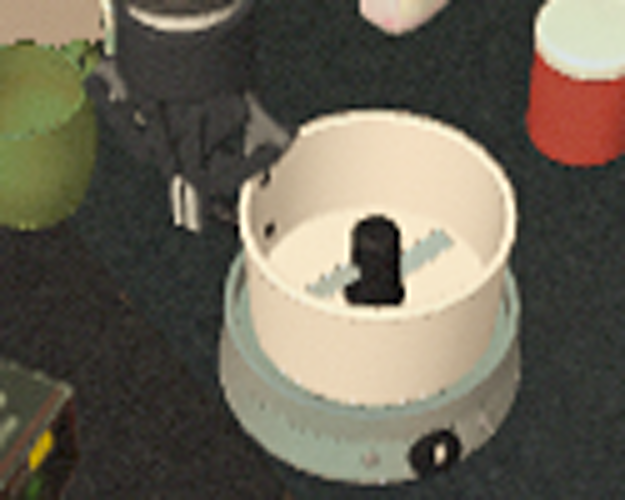

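The blades have turned, so the bowl is following. It is still riding and the rim height hasn't changed.

Request:
carry_out:
  motion: "1 -1.5 0.25 0 0.014; 1 -1.5 0.25 0 0.014; 1 -1.5 0.25 0 0.014; 1 -1.5 0.25 0 0.014; 1 -1.5 0.25 0 0.014; 1 -1.5 0.25 0 0.014; 1 -1.5 0.25 0 0.014; 1 -1.5 0.25 0 0.014"

```text
clock: 9.45
tcp_pos: [0.6648, 0.1652, 0.0914]
orientation: [-1.797, -2.577, -0.0]
contact_force: [-0.2, 1.3, 0.1]
grip_width: -0.0002
```

```bash
python3 look.py 7
```

```text
t 9.45 p [0.6648 0.1652 0.0914] psi 110.2 rad 0.1095 phi 30.6 F [-0.2  1.3  0.1] j [ 0.    0.69 -0.5   1.61  0.38  0.94 -0.27]
rim right shift (0, 2, 0.985) rim back (1, 3, 0.985) bowl foot front (0, 2, 0.893)
```

Run:
```python
from bench import camera_params
from h import *
s=camera_params('scene')
for d in [(0.05,-.05),(-.05,-.05),(.06,.04)]: print(proj(s,[.5706+d[0],.1095+d[1],.125])-proj(s,[.5706+d[0],.1095+d[1],.134]))
```

```text
[-0.10885965  2.22619265]
[-0.23754752  2.20805409]
[0.0449375 2.219193 ]
```

View pics/c7.png

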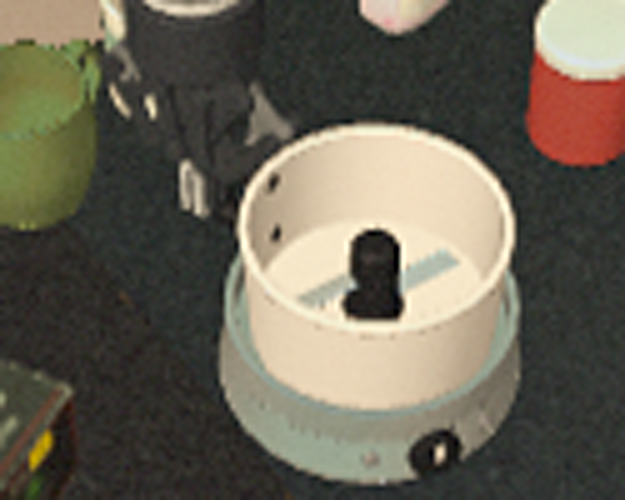

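The bowl's rim, hub and floor have all dropped 2–3 px. A 9 mm drop predicts 2.2 px, so the bowl has fallen into the notches. I'll back off from the handle, then go up.

Request:
carry_out:
  motion: "1 5 0 0 0; 1 7 0 0 0; 1 7 0 0 0; 1 0 0 -10 0; 1 0 0 -30 0; 1 0 0 -40 0; 1 0 0 -40 0; 1 0 0 -20 0"

```text
clock: 10.5
tcp_pos: [0.6593, 0.1834, 0.2346]
orientation: [1.794, 2.576, 0.005]
contact_force: [0.4, -0.0, -1.0]
grip_width: 0.0001
```

```bash
python3 look.py 8; python3 plan.py .5 -.2 .25 110 8
```

```text
t 10.5 p [0.6593 0.1834 0.2346] psi 110.3 rad 0.1154 phi 39.8 F [ 0.4 -0.  -1. ] j [ 0.01  0.55 -0.55  1.5   0.3   1.18 -0.24]
rim right shift (0, 2, 0.985) rim back (0, 2, 0.985) bowl foot front (0, 2, 0.894)
t 10.55 p [0.6599 0.1837 0.2363] psi 110.3 tilt -1.0 F [ 0.7 -0.2  2.1] j7 -0.24
1 -38.1 -35.4 -1.7 0.001; 1 -38.1 -35.3 -1.7 0.001; 1 -38.1 -35.3 -1.7 0.001; 1 -38.1 -35.3 -1.7 0.001; 1 -38.2 -35.3 -1.7 0.001; 1 -38.2 -35.3 -1.7 0.001; 1 -38.2 -35.2 -1.7 0.001; 1 -38.2 -35.2 -1.7 0.001
```

View pics/s8.png

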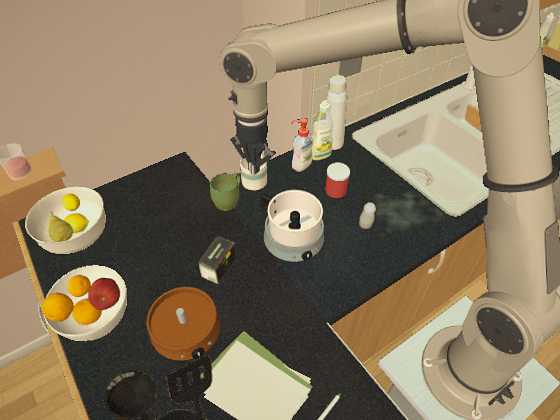

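The arm is clear above the bench, and the mug, tin, salt shaker and tea box look as before. One last check that the bowl is level and centred, using rim fits before and after.

Run:
```python
from bench import camera_params
from h import *
s=camera_params('scene')
for n,z in (('scene0',.134),('s8',.125)):
    g=cv2.cvtColor(cv2.imread(f'pics/{n}.png'),cv2.COLOR_BGR2HSV)
    m=((g[...,2]>150)&(g[...,1]<110)).astype(np.uint8); w=np.zeros_like(m); w[183:250,262:328]=1; m*=w
    # outer rim: column extremes at top, row extremes left and right
    P=[(u,np.where(m[:,u])[0][0]) for u in range(276,316)]
    for v in range(202,215):
        c=np.where(m[v])[0]; P+=[(c[-1]+.5,v)]; 
        if n=='s8': P+=[(c[0]-.5,v)]
    q=np.array([onz(s,*p,z)[:2] for p in P]); A=np.c_[2*q,np.ones(len(q))]; x=np.linalg.lstsq(A,(q**2).sum(1),rcond=None)[0]
    rad=np.sqrt(x[2]+x[:2]@x[:2]); print(n,'centre',x[:2].round(4),'radius',rad.round(4),'res',np.std(np.hypot(*(q-x[:2]).T)-rad).round(4))
a=cv2.cvtColor(cv2.imread('pics/scene0.png'),cv2.COLOR_BGR2GRAY).astype(np.uint8);b=cv2.cvtColor(cv2.imread('pics/s8.png'),cv2.COLOR_BGR2GRAY)
for n,(x0,y0,x1,y1) in dict(tea=(195,235,238,285),mug=(208,184,242,212),tin=(323,160,352,200),salt=(356,200,380,232)).items():
    t=a[y0:y1,x0:x1]; q=cv2.matchTemplate(b[y0-6:y1+6,x0-6:x1+6],t,cv2.TM_CCOEFF_NORMED); _,mm,_,l=cv2.minMaxLoc(q); print(n,l[0]-6,l[1]-6,round(mm,3))
```

```text
scene0 centre [0.5731 0.108 ] radius 0.0762 res 0.0012
s8 centre [0.5718 0.1079] radius 0.0764 res 0.0009
tea 0 0 0.996
mug 0 0 0.994
tin 0 0 0.999
salt 0 0 0.998
```

The after-fit, cast onto the home rim height of 0.125 m, gives a radius of 76.4 mm and a centre within 1.5 mm of the earlier one. No bystander has moved. Handing in.

```bash
python3 -c "
from bench import r
print(r.hand_in()); print(r.get_obs()['clock'])"
```

```text
the job is handed in; nothing more can be done
None
the job is handed in; nothing more can be done
```

The bowl now sits fully down on its base, and I handed the job in at about 10.6 s of the 40 s. I pushed the handle clockwise about 35° with the shut fingers, in small steps, and stopped when the camera showed the drop. Then I backed off and raised the arm clear. The wrist force I read after each step stayed under about 3 N.

Last checks:
- **Drop:** the bowl had moved down 2 px in all three places I compared; a 9 mm drop predicts 2.2 px. One pixel is about 4 mm, so this only roughly confirms the height.
- **Rim:** at the home height it fits a 76.4 mm radius (76.5 mm expected), with its centre within 1.5 mm of where it was, so I take it as level and centred.
- **Bystanders:** tea box, mug, tin and salt shaker all shifted 0 px.

No check failed; one of the three shifts read 3 px right after the drop and 2 px at the end. The hand-in gives no verdict.

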